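Tip the heat block out of the dry bath and set it on the cooling mat

TASK

The heat block sits flush in the pocket of the white dry bath, with no room for fingers round it. Press its orange-marked end down until the block is tipped as far as it goes and stays tipped, then take it by the raised end, lift it out and set it down gently (lowered, not dropped) flat in the middle of the blue mat, wells up. Leave the timer and the tape roll where they are.

Things in the scene. Friction and masses are not known exactly. Their poses are not given: they have to be found in the camera images.
- bath: white dry-bath unit, fixed, a box 188 (x) x 112 (y) x 62 mm (z); origin: centre of its underside, z up. In its top is a centred pocket 124 x 64 mm, long side along x; the flat rim round it at z = 62 mm is 32 mm wide at the ends, 24 mm along the sides. An orange bar lies on the rim at the press end, -x, above a small display on the end face.
- block: bright aluminium heat block 120 (x) x 60 (y) x 20 mm (z), 0.18 to 0.35 kg, dark wells on top (flat decoration, no holes); origin: centre of its underside, z up through the top. It starts level in the pocket, axes parallel to the bath's, 2 mm clear all round, top 1 mm below the rim. A ribbed orange pad, centre 44 mm from the block's centre, marks the end to press, -x.
- cradle (a joint): tilt (rad) of the hinged pocket floor, and the block on it, about the cross axis (y) 51 mm above the bath's underside: 0 level, grows as the orange end goes down, stop at 0.36. The stiff hinge (0.12 N m) takes 3 to 5 N on the orange end and stays where left. At the stop the +x end's long sides, 60 mm apart, stand 15 mm above the rim at 46 mm from the centre.
- mat: blue cooling mat 160 x 160 x 4 mm with a thin white border line, fixed to the worktop; origin: centre of its underside, top at 4 mm.
- timer: small white lab timer 52 x 66 x 20 mm, loose, lying on the worktop; origin: centre of its underside. To be left alone.
- tape_roll: yellow tape roll, 60 mm across, 19 mm high, loose, lying flat on the worktop; origin: centre of its underside. To be left alone.

How it is judged:
On the way, in this order (a step that is already met when the one before it is completed fails the run):
1. the block is tipped in its pocket by pressing the orange end down (value of joint cradle above 0.28 rad and angle between block's own z axis and vertical above 0.25 rad and horizontal distance between block and bath below 0.02 m and z of block in the frame of bath below 0.05 m), for 0.2 s.
2. the block is lifted clear of the bath by the fingers (z of block in the frame of bath above 0.09 m and contact force between the fingers and block above 1 N), for 0.1 s.
3. the block is lowered until it touches the mat while still held (contact force between block and mat above 0.2 N and contact force between the fingers and block above 1 N and z of block in the frame of mat below 0.035 m).
At the end, for the whole second after the job is handed in: The block lies still and flat on the mat, wells up (within 0.06 rad), its centre within 35 mm of the mat's centre, and is let go (horizontal distance between block and mat below 0.035 m and angle between block's own z axis and vertical below 0.06 rad and z of block in the frame of mat below 0.008 m and linear speed of block below 0.02 m/s); the robot touches nothing.
It fails at once if the timer is shifted by more than 30 mm (distance of timer from where it was at the start of the episode above 0.03 m).
It fails at once if the tape roll is shifted by more than 30 mm (distance of tape_roll from where it was at the start of the episode above 0.03 m).
It also fails if it takes over 50 s, if anything falls off the work surface, if the arm or the gripper's body presses on something with over 40 N, if the wrist force passes 120 N, or if a joint passes its speed limit or range.

ROBOT

A 6-joint arm with a two-finger parallel gripper is mounted at the origin on a cart in front of the work surface, level with it; the furniture and walls round the work are solid. World frame = base frame: x ahead of the robot, y to its left, z up, the work surface at z = 0. Lengths are in m, angles in rad, forces in N, time in s.
With the tool pointing down it reaches from about 0.35 to 0.775 m from the base axis. Payload 7.3 kg.
Tool frame: the origin (TCP) lies midway between the tips of the shut fingers; the grasp point (between the pads) lies ctrl.grasp_offset behind it (ctrl.grasp_offset is the distance from the TCP to the grasp point, in m); z points along the fingers, y is the line along which they close (so a half turn about z gives the same grasp; the last joint's range is limited). The gripper opens to 92 mm and grips with 3 to 60 N. Pads are 19 mm wide; open, the fingers measure 130 mm over their backs; the gripper's body (75 mm by 190 mm) begins 47 mm behind the grasp point.
Start: joints at [-1.303, 0.342, 1.524, -0, 1.275, -0.146], TCP at [0.211, -0.481, 0.227] pointing down, gripper open.
Joint ranges: [-2.53, 2.53], [-0.77, 2.02], [0.04, 2.7], [-1, 4.14], [0.28, 2.66], [-3.11, 3.11]. Speed limits (rad/s): [2.57, 2.57, 3.14, 3.14, 3.14, 3.14].

INTERFACE

Orientations are given as a rotation vector (axis times angle).
In Python, from station import observe, cams, job, ctrl gives the robot as it stands.
- The arm moves only by the shell command python3 -m jog FILE [OPENING], which reads ROWS from the file FILE. ROWS is a JSON object with one list for each field, all of the same length, 1 to 20, a row being the entries at one place: sx, sy, sz (the shift in a scale on which 1.0 is 0.6 m), rx, ry, rz (a rotation vector in a scale on which 1.0 is 180 degrees); each row is the pose to reach, as a shift and turn from the pose commanded when the command began, along the tool's axes at that moment; what a row does not reach only later rows make up. A row lasts 1/10 s, in which the tool goes at most 0.05 m and 0.15 rad, less where a joint would pass 70% of its speed; a pose out of reach is approached as far as the arm can. OPENING is the finger opening in m, set as the command begins (- or left out keeps the last). The fingers move at their own pace and stop on an object; the grip force is fixed at half the most. Time passes only in rows, so rows that do not move let the fingers close. It prints the time, the measured TCP pose, the force, the opening and the grip force at its end. Shift and turn numbers lie between -1 and 1, and a call with a number outside is refused. Input that does not fit is refused with a message, and nothing moves.
- observe(): the state, without advancing time (a new reading comes with each control period).
- cams.snapshot(name): name is "scene" or "top" or "wrist"; returns the picture (420x560x3 uint8, blue, green, red); there is no depth.
- cams.camera_model(name): a dict with "vertical_fov" (degrees; the focal length in pixels is half the picture's height over the tangent of half this angle, whatever the lens; pixels are square), "cx", "cy" (the principal point, pixels), "position" and "attitude" of the camera in the world; the wrist camera has in their place "mount" (4x4, takes a point from camera to tool coordinates, whose origin is the TCP and whose axes are the flange's). Camera axes: x right, y down, z forward; pixel columns grow to the right and rows downward; lengths in m; the calibration is good to about 2 mm. A picture is of the moment at which its call begins: read the wrist's pose just before it. camera_model takes no time and is no camera call.
- job.finish_job(): hands the job in; it is judged then, once.
The state is a dict: "t": time; "joint_positions": joint angles; "qd": joint speeds; "effort": joint torques, N m; "tool_pos": TCP position; "tool_rot": TCP orientation; "ft_force": force on the tool from outside, world axes, zero at the start; "ft_torque": the same for the moment, N m; "opening": finger opening in m; "gripper_force": force on a finger pad.
Only numpy, scipy, OpenCV 4.12 (cv2) and the standard library are available. Lean on these libraries where they do the work, as an engineer would, in place of code of your own. Each camera call takes 0.05 s, during which the arm holds its last target. There are 200 camera calls.

## Working session

There is one attempt and no reset: what is moved stays moved. The work goes in short steps, Python scripts to look and compute and a shell command to move; the robot and the scene stay as the last step left them, time stands still between calls to the robot, and variables do not carry over. Pictures are saved under pics/ and viewed, at most 10 in all, crops included, and the job is handed in when it is done.

```bash
mkdir -p pics; ls; python3 - <<'E'
from station import observe,cams,ctrl
import cv2,numpy as np
s=observe();print(s, ctrl.grasp_offset)
for n in("scene","top","wrist"):
    print(n,cams.camera_model(n))
a=[cams.snapshot(n) for n in("top","scene","wrist")]
for n,i in zip("tsw",a): cv2.imwrite(f"pics/{n}0.png",i)
E
```

```text
pics
{'t': 0.0, 'joint_positions': array([-1.30300655e+00,  3.42695617e-01,  1.52507411e+00, -8.85550295e-06,
        1.27538781e+00, -1.45982235e-01]), 'qd': array([-1.35291095e-05,  9.54530063e-04,  7.05865257e-04,  2.14292180e-04,
       -9.53496833e-04, -2.42973539e-04]), 'effort': array([-4.32237775e-04, -4.31237054e+01, -2.44223982e+01,  7.17594847e-02,
        5.59428404e-02, -1.65151228e-04]), 'tool_pos': array([ 0.21099564, -0.48026356,  0.22603911]), 'tool_rot': array([-3.07307018e+00, -6.45008173e-01,  1.62813880e-04]), 'ft_force': array([-0.0019989 , -0.94886862,  0.22512774]), 'ft_torque': array([0.04768724, 0.0248115 , 0.05552956]), 'gripper_force': 0.0, 'opening': 0.09211076915447942} 0.0188
scene {'vertical_fov': 57.88503498647427, 'cx': 282.2076662216724, 'cy': 214.4736801153892, 'position': array([0.14596   , 0.7199676 , 0.55103973]), 'attitude': array([-0.67246073,  2.50885373, -1.33458488])}
top {'vertical_fov': 56.568644724886155, 'cx': 279.8895243699797, 'cy': 206.7898334256686, 'position': array([0.38911417, 0.09782046, 0.92522308]), 'attitude': array([-2.20234039,  2.13756758, -0.13504897])}
wrist {'vertical_fov': 60.89165983344026, 'cx': 280.40604767897713, 'cy': 216.37019290433415, 'mount': array([[ 1.25153996e-04, -9.68800601e-01, -2.47841439e-01,
         6.51045428e-02],
       [ 9.99999972e-01,  7.12481134e-05,  2.26470513e-04,
        -1.89035134e-04],
       [-2.01746534e-04, -2.47841460e-01,  9.68800583e-01,
        -1.58003836e-01],
       [ 0.00000000e+00,  0.00000000e+00,  0.00000000e+00,
         1.00000000e+00]])}
```

View pics/t0.png

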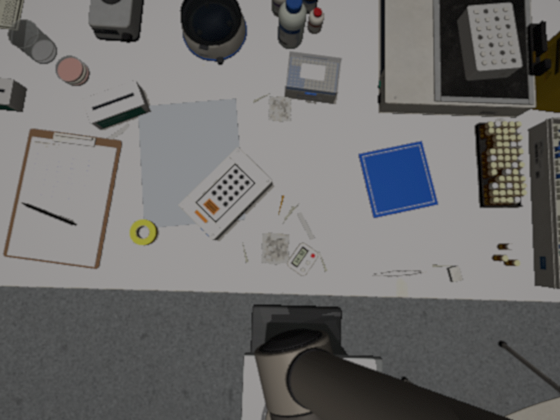

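View pics/s0.png

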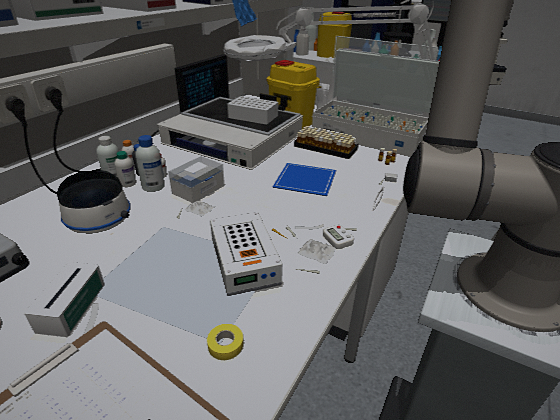

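Top view: bath around (226,193) with orange bar/pad at about (200,215)/(212,205), mat (398,180), timer (303,258), tape (143,232). The scene view shows the bath at (247,255) and the mat at (305,179).

```bash
cat >h.py <<'E'
import cv2,numpy as np
from scipy.spatial.transform import Rotation as R
from station import observe,cams,ctrl
def model(n,s=None):
    m=cams.camera_model(n); f=210/np.tan(np.radians(m["vertical_fov"])/2)
    if "mount" in m:
        T=np.eye(4);T[:3,:3]=R.from_rotvec(s["tool_rot"]).as_matrix();T[:3,3]=s["tool_pos"]
        T=T@m["mount"]; return f,m["cx"],m["cy"],T[:3,3],T[:3,:3]
    return f,m["cx"],m["cy"],m["position"],R.from_rotvec(m["attitude"]).as_matrix()
def ray(M,p):
    f,cx,cy,o,A=M; d=A@np.array([(p[0]-cx)/f,(p[1]-cy)/f,1]);return o,d/np.linalg.norm(d)
def plane(M,p,z):
    o,d=ray(M,p);return o+d*(z-o[2])/d[2]
def tri(M1,p1,M2,p2):
    o1,d1=ray(M1,p1);o2,d2=ray(M2,p2)
    t=np.linalg.lstsq(np.c_[d1,-d2],o2-o1,rcond=None)[0]
    a,b=o1+t[0]*d1,o2+t[1]*d2; return (a+b)/2,np.linalg.norm(a-b)
def blobs(img,lo,hi,amin,amax=1e6):
    m=cv2.inRange(cv2.cvtColor(img,cv2.COLOR_BGR2HSV),np.array(lo),np.array(hi))
    n,l,st,c=cv2.connectedComponentsWithStats(m)
    return [(st[i,4],c[i].round(1),(cv2.minAreaRect(np.argwhere(l==i)[:,::-1].astype(np.float32)))) for i in range(1,n) if amin<=st[i,4]<=amax]
ORANGE=((5,150,120),(16,255,255));BLUE=((105,150,60),(125,255,255));YEL=((24,150,100),(34,255,255))
E
python3 - <<'E'
from h import *
t=cv2.imread("pics/t0.png");s=cv2.imread("pics/s0.png");T=model("top");S=model("scene")
for n,i,M in(("t",t,T),("s",s,S)):
    for c,nm,z in((ORANGE,"or",.062),(BLUE,"bl",.004),(YEL,"ye",.019)):
        for b in blobs(i,*c,25): print(n,nm,b[0],b[1],plane(M,b[1],z).round(4), [plane(M,q,z)[:2].round(3).tolist() for q in cv2.boxPoints(b[2])] if b[0]>1000 else"")
print(plane(T,(303,258),.02),plane(T,(226,193),.062))
cv2.imwrite("pics/crop.png",np.hstack([cv2.resize(t[135:250,165:295],None,fx=3,fy=3,interpolation=3),cv2.resize(s[205:300,200:300],(390,345),interpolation=3)]))
E
```

```text
t or 31 [201. 216.] [0.4599 0.2619 0.062 ] 
t bl 118 [293.8   3.6] [1.009  0.0672 0.004 ] 
t bl 382 [396. 181.] [ 0.5632 -0.1898  0.004 ] 
t bl 3121 [397.7 178.8] [ 0.5687 -0.194   0.004 ] [[0.619, -0.113], [0.654, -0.247], [0.52, -0.275], [0.486, -0.143]]
t ye 297 [143.5 231.9] [0.4226 0.4005 0.019 ] 
s or 46 [251.8 262.2] [0.4604 0.2625 0.062 ] 
s bl 369 [243.3  11.5] [ 2.9898 -3.418   0.004 ] 
s bl 25 [295.2  35.7] [ 1.7351 -2.3386  0.004 ] 
s bl 127 [143.1 141. ] [ 1.1753 -0.1317  0.004 ] 
s bl 1224 [305.2 178.5] [ 0.5661 -0.1858  0.004 ] [[0.623, -0.093], [0.698, -0.244], [0.512, -0.286], [0.461, -0.135]]
s bl 141 [ 89.7 226. ] [0.9047 0.2977 0.004 ] 
s ye 120 [333.   16.5] [ 1.9169 -3.5582  0.019 ] 
s ye 34 [338.3  25. ] [ 1.6315 -3.0167  0.019 ] 
s ye 582 [291.6  74.5] [ 1.1404 -1.1677  0.019 ] 
s ye 614 [224.5 339.4] [0.4212 0.4077 0.019 ] 
[0.3735198  0.03087756 0.02      ] [0.51301999 0.20902458 0.062     ]
```

View pics/crop.png

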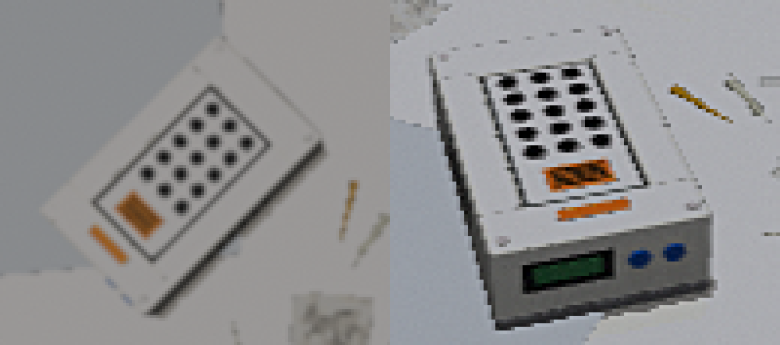

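The crop gives the bath centre at about (0.513, 0.209) and yaw about -45°, with the orange bar and pad toward robot-left/near. I'll swing over the bath with tool x toward the orange end.

The rows are not in the units I measure in: shifts go in shares of 0.6 m and turns go in shares of 180 degrees. I convert before sending: 0.554 m / 0.6 = 0.9233, -0.51 m / 0.6 = -0.85, -1.94 rad / 3.1416 = -0.6175.

```bash
echo '{"sx":[0.6933, 0.6933, 0.6933, 0.6933, 0.6933, 0.6933, 0.6933, 0.6933, 0.6933, 0.9233, 0.9233, 0.9233, 0.9233, 0.9233, 0.9233, 0.9233, 0.9233, 0.9233, 0.9233], "sy":[-0.2967, -0.2967, -0.2967, -0.2967, -0.2967, -0.2967, -0.2967, -0.2967, -0.2967, -0.85, -0.85, -0.85, -0.85, -0.85, -0.85, -0.85, -0.85, -0.85, -0.85], "sz":[0, 0, 0, 0, 0, 0, 0, 0, 0, 0, 0, 0, 0, 0, 0, 0, 0, 0, 0], "rx":[0, 0, 0, 0, 0, 0, 0, 0, 0, 0, 0, 0, 0, 0, 0, 0, 0, 0, 0], "ry":[0, 0, 0, 0, 0, 0, 0, 0, 0, 0, 0, 0, 0, 0, 0, 0, 0, 0, 0], "rz":[-0.3088, -0.3088, -0.3088, -0.3088, -0.3088, -0.3088, -0.3088, -0.3088, -0.3088, -0.6175, -0.6175, -0.6175, -0.6175, -0.6175, -0.6175, -0.6175, -0.6175, -0.6175, -0.6175]}' > path.dat && python3 -m jog path.dat 0
python3 - <<'E'
from h import *
s=observe();print(s["tool_pos"],s["tool_rot"],s["t"]);M=model("wrist",s)
w=cams.snapshot("wrist");cv2.imwrite("pics/w1.png",w);np.save("s1.npy",s,allow_pickle=True)
for b in blobs(w,*ORANGE,40): print(b[0],b[1],plane(M,b[1],.062),b[2])
E
```

```text
t: 2.05
tool_pos: [0.5133, 0.208, 0.2264]
tool_rot: [-1.207, -2.9, 0.002]
ft_force: [-0.0, -0.5, 0.7]
opening: -0.0
gripper_force: 0.0
[0.5132702  0.20800272 0.22638327] [-1.20679954e+00 -2.90037429e+00  1.76931302e-03] 2.05
323 [280.5 114. ] [0.45879396 0.26111549 0.062     ] ((280.5, 114.0), (8.0, 39.0), 90.0)
567 [282.2 150. ] [0.48156594 0.24035034 0.062     ] ((281.8578796386719, 150.15711975097656), (21.57305145263672, 37.153587341308594), 87.1375961303711)
```

View pics/w1.png

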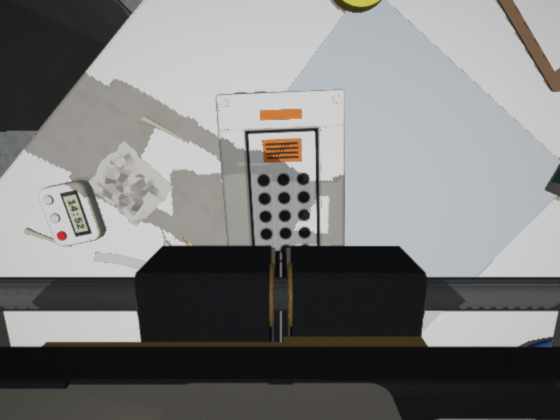

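The wrist view shows the bath upright in the image (edges x≈220–345, top at y≈92), the orange bar at (280,114) and the pad at (282,150). The wells are half hidden by the gripper, so I'll shift for a second view.

Scaled: -0.07 m / 0.6 = -0.1167, -0.05 m / 0.6 = -0.0833.

```bash
echo '{"sx":[-0.0833, -0.1167, -0.1167, -0.1167], "sy":[0, 0, 0, 0], "sz":[0.0333, 0.0333, 0.0333, 0.0333], "rx":[0, 0, 0, 0], "ry":[0, 0, 0, 0], "rz":[0, 0, 0, 0]}' > path.dat && python3 -m jog path.dat | head -3
python3 - <<'E'
from h import *
s=observe();M2=model("wrist",s);M1=model("wrist",np.load("s1.npy",allow_pickle=True).item())
w1=cv2.imread("pics/w1.png");w2=cams.snapshot("wrist");cv2.imwrite("pics/w2.png",w2)
o=[sorted(blobs(w,*ORANGE,40),key=lambda b:b[1][1])[:2] for w in(w1,w2)]
P=[]
for a,b in zip(*o):
    p=tri(M1,a[1],M2,b[1]);P.append(p[0]);print("orange",a[1],b[1],p)
W=[]
for w,M in((w1,M1),(w2,M2)):
    g=[(b[1]) for b in blobs(w,(0,0,0),(180,255,70),60,300) if 250<b[1][0]<320 and .6<b[2][1][0]/max(b[2][1][1],1)<1.6]
    print(len(g));q=np.array([plane(M,p,.061)[:2] for p in g]);W.append((g,q))
for p,q in zip(*W[0]):
    d=np.linalg.norm(W[1][1]-q,axis=1);j=d.argmin()
    if d[j]<.006: x=tri(M1,p,M2,W[1][0][j]);print("well",x[0].round(4),round(x[1],4))
q=W[1][1];print(q.round(4).tolist());r=cv2.minAreaRect(q.astype(np.float32));print(r)
d=q.mean(0)-P[0][:2];print("axis yaw",np.degrees(np.arctan2(d[1],d[0])))
E
```

```text
t: 2.5
tool_pos: [0.5628, 0.1576, 0.2066]
tool_rot: [-1.211, -2.898, 0.0]
orange [280.5 114. ] [280.4  16.9] (array([0.45884316, 0.26109511, 0.06357818]), np.float64(3.924074646187065e-05))
orange [282.2 150. ] [281.9  60.8] (array([0.48144435, 0.24020164, 0.06174843]), np.float64(0.00038044842390165225))
12
15
well [0.4882 0.2093 0.0625] 0.0
well [0.5004 0.2224 0.062 ] 0.0002
well [0.5125 0.2353 0.0636] 0.0003
well [0.5006 0.1976 0.0617] 0.0001
well [0.5128 0.2109 0.0628] 0.0
well [0.525  0.224  0.0628] 0.0001
well [0.513  0.1861 0.0619] 0.0
well [0.5253 0.1993 0.0622] 0.0001
well [0.5375 0.2125 0.0618] 0.0003
well [0.5255 0.1746 0.0623] 0.0
well [0.5377 0.1876 0.0619] 0.0001
well [0.5496 0.201  0.0644] 0.0001
[[0.5126, 0.2356], [0.4881, 0.2093], [0.5004, 0.2225], [0.5251, 0.2242], [0.5005, 0.1976], [0.5128, 0.2109], [0.5253, 0.1993], [0.5377, 0.2127], [0.5131, 0.186], [0.55, 0.201], [0.5256, 0.1745], [0.5378, 0.1875], [0.5627, 0.1892], [0.538, 0.1631], [0.5504, 0.1762]]
((0.5254208445549011, 0.19925254583358765), (0.03631516546010971, 0.06833110749721527), 47.102359771728516)
axis yaw -42.89660094736981
```

View pics/w2.png

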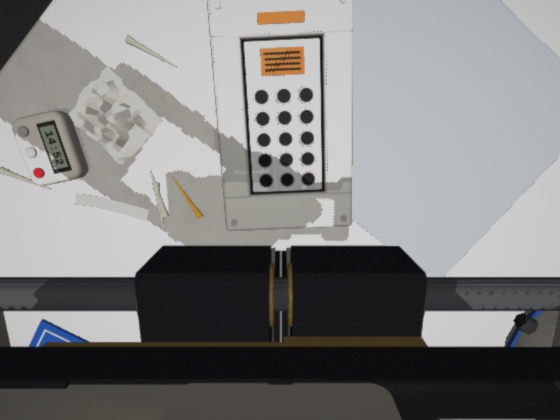

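The second view shows the pocket outline corners at (242,37), (323,36), (325,192) and (250,194). Heights triangulate to about 0.062, and the axis yaw is -42.9°.

```bash
cat >>h.py <<'E'
def to(p,az,tilt=0,s=None):
    """shift/turn in tool axes to TCP p, tool x azimuth az (deg), tilted about tool y by tilt"""
    s=s or observe();A=R.from_rotvec(s["tool_rot"])
    a=np.radians(az);B=R.from_matrix(np.array([[np.cos(a),np.sin(a),0],[np.sin(a),-np.cos(a),0],[0,0,-1]]))*R.from_rotvec([0,tilt,0])
    print("go",A.inv().apply(np.array(p)-s["tool_pos"]).round(4),(A.inv()*B).as_rotvec().round(3))
E
python3 - <<'E'
from h import *
M=model("wrist",observe())
c=np.array([plane(M,p,.062) for p in((242.5,37),(323,36),(324.5,192),(250.5,193.5))]);print(c.round(4),c.mean(0))
for i in range(4):print(np.linalg.norm(c[i]-c[i-1]))
u=np.array([.7325,-.681]);ctr=np.array([.4814,.2402])+.044*u;print(ctr)
to([*(ctr-.048*u),.075],137.1)
E
```

```text
[[0.4471 0.2314 0.062 ]
 [0.491  0.2759 0.062 ]
 [0.5808 0.1922 0.062 ]
 [0.5365 0.1465 0.062 ]] [0.5138519  0.21150751 0.062     ]
0.12331498400450955
0.062420275616828017
0.12273617524615485
0.063668340612069
[0.51363  0.210236]
go [ 0.1191 -0.0002  0.1319] [-0.    -0.    -0.041]
```

Scaled: 0.132 m / 0.6 = 0.22, 0.119 m / 0.6 = 0.1983, -0.042 rad / 3.1416 = -0.0134.

```bash
echo '{"sx":[0.1983, 0.1983, 0.1983, 0.1983, 0.1983, 0.1983], "sy":[0, 0, 0, 0, 0, 0], "sz":[0.22, 0.22, 0.22, 0.22, 0.22, 0.22], "rx":[0, 0, 0, 0, 0, 0], "ry":[0, 0, 0, 0, 0, 0], "rz":[-0.0134, -0.0134, -0.0134, -0.0134, -0.0134, -0.0134]}' > path.dat && python3 -m jog path.dat 0
echo '{"sx":[0, 0, 0, 0], "sy":[0, 0, 0, 0], "sz":[0.0167, 0.025, 0.0333, 0.04], "rx":[0, 0, 0, 0], "ry":[0, 0, 0, 0], "rz":[0, 0, 0, 0]}' > path.dat && python3 -m jog path.dat; echo '{"sx":[0, 0], "sy":[0, 0], "sz":[0.0067, 0.0067], "rx":[0, 0], "ry":[0, 0], "rz":[0, 0]}' > path.dat && python3 -m jog path.dat
```

```text
t: 3.15
tool_pos: [0.479, 0.2442, 0.0756]
tool_rot: [1.142, 2.925, 0.001]
ft_force: [0.4, -0.3, 0.5]
opening: 0.0003
gripper_force: 0.0
t: 3.55
tool_pos: [0.4792, 0.2439, 0.0508]
tool_rot: [1.146, 2.925, 0.002]
ft_force: [-0.6, 3.8, 3.5]
opening: 0.0
gripper_force: 2.2
t: 3.75
tool_pos: [0.4793, 0.2439, 0.0467]
tool_rot: [1.144, 2.925, 0.001]
ft_force: [-0.0, 2.4, 4.4]
opening: 0.0006
gripper_force: 2.3
```

Scaled: 0.002 m / 0.6 = 0.0033.

```bash
echo '{"sx":[0, 0], "sy":[0, 0], "sz":[0.0033, 0.0033], "rx":[0, 0], "ry":[0, 0], "rz":[0, 0]}' > path.dat && python3 -m jog path.dat|sed -n '2p;4p'; echo '{"sx":[0, 0], "sy":[0, 0], "sz":[0.0033, 0.0033], "rx":[0, 0], "ry":[0, 0], "rz":[0, 0]}' > path.dat && python3 -m jog path.dat|sed -n '2p;4p'
```

```text
tool_pos: [0.4795, 0.244, 0.0461]
ft_force: [-4.2, 0.6, 14.6]
tool_pos: [0.4796, 0.244, 0.0455]
ft_force: [-7.7, -0.5, 27.6]
```

The cradle is at its stop: force climbs steeply with no further motion. Retreat to the earlier viewing pose and open the fingers.

Scaled: -0.16 m / 0.6 = -0.2667, -0.05 m / 0.6 = -0.0833.

```bash
echo '{"sx":[0, 0, -0.0833, -0.1667, -0.2, -0.2, -0.2], "sy":[0, 0, 0, 0, 0, 0, 0], "sz":[-0.0833, -0.1667, -0.2333, -0.2667, -0.2667, -0.2667, -0.2667], "rx":[0, 0, 0, 0, 0, 0, 0], "ry":[0, 0, 0, 0, 0, 0, 0], "rz":[0, 0, 0, 0, 0, 0, 0]}' > path.dat && python3 -m jog path.dat 0.092
python3 - <<'E'
from h import *
s=observe();M=model("wrist",s);w=cams.snapshot("wrist");cv2.imwrite("pics/w3.png",w)
u=np.array([.7325,-.681]);print(u@s["tool_pos"][:2]-u@[.5137,.2108])
to([*(np.array([.5137,.2108])+.046*u),.0655],137.1)
E
```

```text
t: 4.85
tool_pos: [0.5667, 0.1613, 0.2017]
tool_rot: [-1.147, -2.923, 0.002]
ft_force: [-0.5, 1.1, 0.3]
opening: 0.0518
gripper_force: 0.0
0.07251244961658829
go [0.0253 0.0004 0.1361] [-0.002 -0.001  0.002]
```

View pics/w3.png

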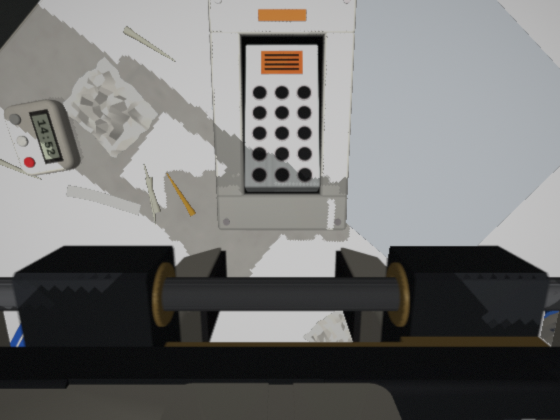

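The orange end has sunk (dark gap at y≈40) and the raised end overlaps the pocket edge at (246–320, 190). I'll take one more view on the way down to triangulate the tilt.

Scaled: -0.03 m / 0.6 = -0.05.

```bash
python3 - <<'E'
from h import *
np.save("s3.npy",observe(),allow_pickle=True)
E
echo '{"sx":[-0.05, -0.05, -0.05, -0.05], "sy":[0, 0, 0, 0], "sz":[0, 0, 0, 0], "rx":[0, 0, 0, 0], "ry":[0, 0, 0, 0], "rz":[0, 0, 0, 0]}' > path.dat && python3 -m jog path.dat 0.092 | sed -n '2p;5p'
python3 - <<'E'
from h import *
s=observe();M2=model("wrist",s);M1=model("wrist",np.load("s3.npy",allow_pickle=True).item())
w1=cv2.imread("pics/w3.png");w2=cams.snapshot("wrist");cv2.imwrite("pics/w4.png",w2)
def wells(w):return sorted([tuple(b[1]) for b in blobs(w,(0,0,0),(180,255,70),60,300) if 250<b[1][0]<320 and .6<b[2][1][0]/max(b[2][1][1],1)<1.6 and b[1][1]<240],key=lambda p:-p[1])
a,b=wells(w1),wells(w2);print(len(a),len(b))
u=np.array([.7325,-.681]);v=np.array([.681,.7325]);L=[]
for i in range(0,12,3):
    for p,q in zip(sorted(a[i:i+3]),sorted(b[i:i+3])):
        x,e=tri(M1,p,M2,q);d=x[:2]-[.5137,.2108];L.append((u@d,v@d,x[2],e))
L=np.array(L);print(L.round(4));print("slope",np.polyfit(L[:,0],L[:,2],1))
to([*(np.array([.5137,.2108])+.046*u+0*v),.0655],137.1)
E
```

```text
tool_pos: [0.5878, 0.143, 0.2023]
opening: 0.0878
15 15
[[ 0.044  -0.0193  0.065   0.    ]
 [ 0.0439 -0.0004  0.0653  0.    ]
 [ 0.0437  0.0182  0.0681  0.0001]
 [ 0.0274 -0.0191  0.0619  0.0001]
 [ 0.0273 -0.0006  0.0605  0.0002]
 [ 0.0272  0.0185  0.0575  0.    ]
 [ 0.0106 -0.0195  0.0512  0.0001]
 [ 0.0106 -0.0006  0.0515  0.0001]
 [ 0.0104  0.0184  0.051   0.0001]
 [-0.0061 -0.0196  0.0457  0.0001]
 [-0.006  -0.0006  0.0469  0.0003]
 [-0.0062  0.0182  0.0455  0.    ]]
slope [0.41412356 0.04801336]
go [ 0.0545 -0.0005  0.137 ] [-0.001 -0.001  0.004]
```

The slope of 0.41 (short baseline) is consistent with the 0.36 rad stop. The lateral centre is within 1 mm. Descend astride the raised end.

Scaled: 0.135 m / 0.6 = 0.225, 0.12 m / 0.6 = 0.2, 0.004 rad / 3.1416 = 0.0013.

```bash
echo '{"sx":[0.05, 0.09, 0.09, 0.09, 0.09], "sy":[0, 0, 0, 0, 0], "sz":[0.0667, 0.1333, 0.2, 0.225, 0.225], "rx":[0, 0, 0, 0, 0], "ry":[0, 0, 0, 0, 0], "rz":[0.0013, 0.0013, 0.0013, 0.0013, 0.0013]}' > path.dat && python3 -m jog path.dat 0.092
python3 - <<'E'
from h import *
to([.5137+.046*.7325,.2108-.046*.681,.0645],137.1)
E
```

```text
t: 5.85
tool_pos: [0.5469, 0.1791, 0.0653]
tool_rot: [-1.147, -2.92, 0.004]
ft_force: [-0.7, -0.6, 0.1]
opening: 0.0917
gripper_force: 0.0
go [-0.0001  0.0006  0.0008] [-0.004 -0.003  0.   ]
```

Scaled: 0.001 m / 0.6 = 0.0017.

```bash
echo '{"sx":[0, 0, 0, 0, 0, 0, 0, 0], "sy":[0, 0, 0, 0, 0, 0, 0, 0], "sz":[0.0017, 0.0017, 0.0017, 0.0017, 0.0017, 0.0017, 0.0017, 0.0017], "rx":[0, 0, 0, 0, 0, 0, 0, 0], "ry":[0, 0, 0, 0, 0, 0, 0, 0], "rz":[0, 0, 0, 0, 0, 0, 0, 0]}' > path.dat && python3 -m jog path.dat 0.04; echo '{"sx":[0, 0, 0, 0], "sy":[0, 0, 0, 0], "sz":[-0.0083, -0.0167, -0.025, -0.0333], "rx":[0, 0, 0, 0], "ry":[0, 0, 0, 0], "rz":[0, 0, 0, 0]}' > path.dat && python3 -m jog path.dat 
python3 - <<'E'
from h import *
cv2.imwrite("pics/s5.png",cams.snapshot("scene")[180:310,160:360].repeat(4,0).repeat(4,1))
E
```

```text
t: 6.65
tool_pos: [0.5497, 0.1785, 0.0671]
tool_rot: [1.15, 2.922, 0.001]
ft_force: [0.7, -0.8, 4.7]
opening: 0.0596
gripper_force: 30.0
t: 7.05
tool_pos: [0.5491, 0.1786, 0.0869]
tool_rot: [-1.15, -2.923, 0.001]
ft_force: [-0.1, -0.2, -2.2]
opening: 0.0596
gripper_force: 30.0
```

View pics/s5.png

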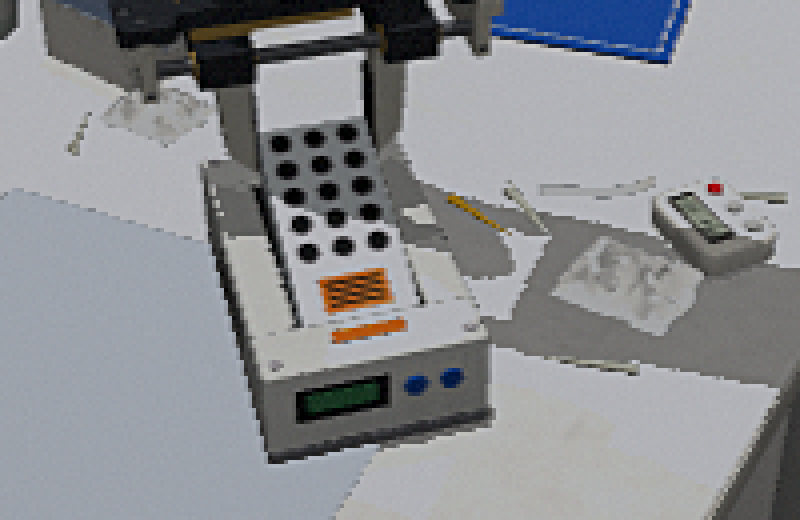

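The block is held by its raised end, still tilted, with its orange end leaving the pocket at (345,290). Lift on.

Scaled: -0.13 m / 0.6 = -0.2167, -0.03 m / 0.6 = -0.05.

```bash
echo '{"sx":[0, 0, 0, 0, 0, 0], "sy":[0, 0, 0, 0, 0, 0], "sz":[-0.05, -0.1, -0.15, -0.2, -0.2167, -0.2167], "rx":[0, 0, 0, 0, 0, 0], "ry":[0, 0, 0, 0, 0, 0], "rz":[0, 0, 0, 0, 0, 0]}' > path.dat && python3 -m jog path.dat 
python3 - <<'E'
from h import *
to([.58,-.237,.20],105,.36)
E
```

```text
t: 7.7
tool_pos: [0.5498, 0.1787, 0.2178]
tool_rot: [1.149, 2.921, 0.002]
ft_force: [-0.1, -0.7, -3.9]
opening: 0.0595
gripper_force: 30.0
go [-0.3054 -0.2837  0.0177] [-0.098  0.352  0.554]
```

Scaled: -0.305 m / 0.6 = -0.5083, -0.29 m / 0.6 = -0.4833, -0.05 rad / 3.1416 = -0.0159.

```bash
echo '{"sx":[-0.05, -0.1, -0.15, -0.2, -0.25, -0.3, -0.35, -0.4, -0.45, -0.4833, -0.5083, -0.5083, -0.5083], "sy":[-0.0467, -0.0933, -0.14, -0.1867, -0.2333, -0.28, -0.3267, -0.3733, -0.42, -0.45, -0.4733, -0.4733, -0.4733], "sz":[0, 0, 0, 0, 0.0167, 0.0167, 0.0167, 0.03, 0.03, 0.03, 0.03, 0.03, 0.03], "rx":[-0.0032, -0.0064, -0.0095, -0.0127, -0.0159, -0.0191, -0.0223, -0.0255, -0.0286, -0.0302, -0.0312, -0.0312, -0.0312], "ry":[0.0111, 0.0223, 0.0334, 0.0446, 0.0557, 0.0668, 0.0783, 0.0891, 0.1009, 0.1066, 0.112, 0.112, 0.112], "rz":[0.0175, 0.035, 0.0525, 0.07, 0.0875, 0.105, 0.1225, 0.1401, 0.1592, 0.1687, 0.1763, 0.1763, 0.1763]}' > path.dat && python3 -m jog path.dat
python3 - <<'E'
from h import *
i=cams.snapshot("scene");cv2.imwrite("pics/s6.png",i)
j=cams.snapshot("top");cv2.imwrite("pics/t6.png",j)
w=cams.snapshot("wrist");cv2.imwrite("pics/w6.png",w)
S=cv2.resize(i[100:240,230:390],None,fx=2.5,fy=2.5,interpolation=3);T=cv2.resize(w,(467,350))
cv2.imwrite("pics/m6.png",np.hstack([S[:350],T])[:, :800])
E
```

```text
t: 9.0
tool_pos: [0.5783, -0.237, 0.1964]
tool_rot: [-1.728, -2.246, -0.311]
ft_force: [-0.3, -0.2, -2.4]
opening: 0.0595
gripper_force: 30.0
```

View pics/m6.png

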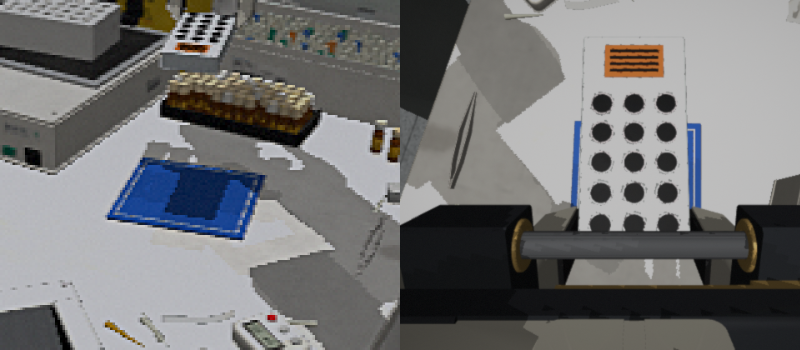

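The wrist view shows the block hanging above the mat, pad at (634,60) in the montage and the wells in line. The scene view shows it level-ish above the mat. I'll triangulate the pad and wells across scene and wrist.

```bash
cat >tilt.py <<'E'
from h import *
def go(w,sc,s,box):
    M=model("wrist",s);S=model("scene")
    po=max(blobs(w,*ORANGE,60),key=lambda b:b[0])[1]
    x0,y0,x1,y1=box
    pso=[b for b in blobs(sc,*ORANGE,15) if x0<b[1][0]<x1 and y0<b[1][1]<y1];pso=sum(b[0]*b[1] for b in pso)/sum(b[0] for b in pso)
    ww=[tuple(b[1]) for b in blobs(w,(0,0,0),(180,255,75),150,900) if 200<b[1][0]<360 and b[1][1]<260 and .6<b[2][1][0]/max(b[2][1][1],1)<1.6 and abs(b[1]-po).max()>25]
    sw=[tuple(b[1]) for b in blobs(sc,(0,0,0),(180,255,90),6,60) if x0<b[1][0]<x1 and y0<b[1][1]<y1]
    print("pad",po,pso,"wells",len(ww),len(sw),np.round(sw,0).tolist())
    pad,e=tri(M,po,S,pso);print(pad.round(4),e)
    L=[]
    for p in ww:
        c=[(tri(M,p,S,q)) for q in sw]
        c=[x for x,e in c if e<.0022 and abs(x[2]-pad[2])<.04]
        if len(c)==1:L.append(c[0])
    L=np.array(L+[pad]);print(L.round(4))
    c=L.mean(0);n=np.linalg.svd(L-c)[2][2];n*=np.sign(n[2]);print("normal",n.round(3),"tilt",np.arccos(n[2]))
E
python3 - <<'E'
from tilt import *
s=observe();to([.58,-.237,.2],105,.36)
go(cv2.imread("pics/w6.png"),cv2.imread("pics/s6.png"),s,(290,95,325,130))
E
```

```text
go [-0.0008  0.0007 -0.0022] [-0.004 -0.001 -0.   ]Traceback (most recent call last):
  File "<stdin>", line 3, in <module>
  File "tilt.py", line 6, in go
    pso=[b for b in blobs(sc,*ORANGE,15) if x0<b[1][0]<x1 and y0<b[1][1]<y1];pso=sum(b[0]*b[1] for b in pso)/sum(b[0] for b in pso)
                                                                                 ~~~~~~~~~~~~~~~~~~~~~~~~~~~^~~~~~~~~~~~~~~~~~~~~~~
ZeroDivisionError: division by zero
```

```bash
cat >tilt2.py <<'E'
from h import *
def go(w,s,D=.0363):
    f,cx,cy,o,A=model("wrist",s)
    ww=[b[1] for b in blobs(w,(0,0,0),(180,255,75),200,1000) if 220<b[1][0]<340 and b[1][1]<262 and .75<b[2][1][0]/max(b[2][1][1],1)<1.35]
    ww=sorted(ww,key=lambda p:p[1]);P=[]
    while len(ww)>=3:
        r=sorted(ww[:3],key=lambda p:p[0])
        if np.ptp([p[1] for p in r])<6:
            m=(r[0]+r[2])/2;z=f*D/np.linalg.norm(r[2]-r[0]);P.append(o+A@np.array([(m[0]-cx)/f*z,(m[1]-cy)/f*z,z]));ww=ww[3:]
        else: ww=ww[1:]
    P=np.array(P);c=P.mean(0);d=np.linalg.svd(P-c)[2][0];d*=np.sign((P[-1]-P[0])@d)
    print(P.round(4));print("dir pad->held end",d.round(3),"pitch",np.arcsin(d[2]),"az",np.degrees(np.arctan2(d[1],d[0])),"centre",(P[len(P)//2]-(0.017 if 0 else 0)*d).round(4),"spacing",np.linalg.norm(np.diff(P,axis=0),axis=1).round(4))
    for b in blobs(w,*ORANGE,100): print("pad",b[1])
E
python3 - <<'E'
from tilt2 import *
go(cv2.imread("pics/w6.png"),observe())
go(cv2.imread("pics/w2.png"),dict(tool_pos=[.5628,.1576,.2066],tool_rot=[-1.211,-2.898,0]))
E
```

```text
[[ 0.5599 -0.1697  0.2059]
 [ 0.5643 -0.1861  0.2062]
 [ 0.5687 -0.2025  0.2066]
 [ 0.5732 -0.2192  0.2076]]
dir pad->held end [ 0.26  -0.965  0.033] pitch 0.0331586968813151 az -74.94214639644635 centre [ 0.5687 -0.2025  0.2066] spacing [0.017  0.0171 0.0172]
pad [279.8  73.7]tilt2.py:11: RuntimeWarning: Mean of empty slice.
  P=np.array(P);c=P.mean(0);d=np.linalg.svd(P-c)[2][0];d*=np.sign((P[-1]-P[0])@d)
  ret = ret.dtype.type(ret / rcount)
Traceback (most recent call last):
  File "tilt2.py", line 11, in go
    P=np.array(P);c=P.mean(0);d=np.linalg.svd(P-c)[2][0];d*=np.sign((P[-1]-P[0])@d)
                                ~~~~~~~~~~~~~^^^^^
numpy.linalg.LinAlgError: 1-dimensional array given. Array must be at least two-dimensional
```

The held end is 0.033 rad high. The block centre is at about (0.564, -0.186), within 8 mm of the mat centre. Level it and lower.

```bash
python3 - <<'E'
from h import *
p=observe()["tool_pos"];to(p+[.003,-.004,-.10],105,.393);to(p+[.003,-.004,-.174],105,.393)
E
```

```text
go [-0.0397  0.0022  0.0919] [-0.004  0.032 -0.   ]
go [-0.0659  0.0025  0.1611] [-0.004  0.032 -0.   ]
```

Scaled: 0.153 m / 0.6 = 0.255, 0.143 m / 0.6 = 0.2383, 0.033 rad / 3.1416 = 0.0105.

```bash
echo '{"sx":[-0.0167, -0.0367, -0.0583, -0.0783, -0.0917, -0.1, -0.1067, -0.1067], "sy":[0.0017, 0.0017, 0.0033, 0.0033, 0.0033, 0.0033, 0.0033, 0.0033], "sz":[0.0333, 0.0833, 0.1333, 0.1833, 0.2167, 0.2383, 0.255, 0.255], "rx":[0, 0, 0, 0, 0, 0, 0, 0], "ry":[0.0032, 0.0064, 0.0105, 0.0105, 0.0105, 0.0105, 0.0105, 0.0105], "rz":[0, 0, 0, 0, 0, 0, 0, 0]}' > path.dat && python3 -m jog path.dat
python3 - <<'E'
from tilt2 import *
s=observe();w=cams.snapshot("wrist");cv2.imwrite("pics/w7.png",w);go(w,s);to(s["tool_pos"]-[0,0,.01],105,.393)
E
```

```text
t: 9.95
tool_pos: [0.5817, -0.2417, 0.0322]
tool_rot: [-1.709, -2.226, -0.337]
ft_force: [-0.3, 0.1, -2.2]
opening: 0.0596
gripper_force: 30.0
[[ 0.5627 -0.1758  0.0416]
 [ 0.5672 -0.1924  0.0418]
 [ 0.5716 -0.2089  0.0419]
 [ 0.5762 -0.2255  0.0423]]
dir pad->held end [ 0.261 -0.965  0.012] pitch 0.01196840485862957 az -74.87233253298747 centre [ 0.5716 -0.2089  0.0419] spacing [0.0171 0.0171 0.0172]
pad [279.9  73.5]
go [-0.0038 -0.0003  0.0105] [-0.003 -0.    -0.001]
```

Scaled: 0.013 m / 0.6 = 0.0217, -0.0054 m / 0.6 = -0.009.

```bash
echo '{"sx":[-0.0033, -0.0067, -0.009, -0.009], "sy":[0, 0, 0, 0], "sz":[0.0083, 0.0167, 0.0217, 0.0217], "rx":[0, 0, 0, 0], "ry":[0, 0, 0, 0], "rz":[0, 0, 0, 0]}' > path.dat && python3 -m jog path.dat|sed -n '2p;4p'; echo '{"sx":[-0.0007, -0.0013, -0.0013], "sy":[0, 0, 0], "sz":[0.0017, 0.0033, 0.0033], "rx":[0, 0, 0], "ry":[0, 0, 0], "rz":[0, 0, 0]}' > path.dat && python3 -m jog path.dat|sed -n '2p;4p'
```

```text
tool_pos: [0.5816, -0.2423, 0.0185]
ft_force: [-0.8, -0.1, -2.6]
tool_pos: [0.5818, -0.2424, 0.0167]
ft_force: [0.4, 0.0, -2.5]
```

Scaled: 0.001 m / 0.6 = 0.0017, -0.0004 m / 0.6 = -0.0007.

```bash
echo '{"sx":[-0.0007, -0.0007], "sy":[0, 0], "sz":[0.0017, 0.0017], "rx":[0, 0], "ry":[0, 0], "rz":[0, 0]}' > path.dat && python3 -m jog path.dat|sed -n '2p;4p'; echo '{"sx":[-0.0007, -0.0007], "sy":[0, 0], "sz":[0.0017, 0.0017], "rx":[0, 0], "ry":[0, 0], "rz":[0, 0]}' > path.dat && python3 -m jog path.dat|sed -n '2p;4p'
```

```text
tool_pos: [0.5818, -0.2424, 0.0156]
ft_force: [0.2, -0.8, -3.3]
tool_pos: [0.5817, -0.2423, 0.0145]
ft_force: [-0.1, 0.1, -1.4]
```

Scaled: 0.001 m / 0.6 = 0.0017, -0.0004 m / 0.6 = -0.0007.

```bash
echo '{"sx":[-0.0007, -0.0007], "sy":[0, 0], "sz":[0.0017, 0.0017], "rx":[0, 0], "ry":[0, 0], "rz":[0, 0]}' > path.dat && python3 -m jog path.dat|sed -n '2p;4p'; echo '{"sx":[-0.0007, -0.0007], "sy":[0, 0], "sz":[0.0017, 0.0017], "rx":[0, 0], "ry":[0, 0], "rz":[0, 0]}' > path.dat && python3 -m jog path.dat|sed -n '2p;4p'
```

```text
tool_pos: [0.5819, -0.2424, 0.0135]
ft_force: [-1.2, -0.5, -2.4]
tool_pos: [0.5819, -0.2424, 0.013]
ft_force: [-1.9, -1.0, 2.0]
```

Contact: the vertical force rose from about -2.5 to +2 N. I'll ease down 0.5 mm more, then check level.

Scaled: 0.0005 m / 0.6 = 0.0008, -0.0002 m / 0.6 = -0.0003.

```bash
echo '{"sx":[-0.0003, -0.0003, -0.0003], "sy":[0, 0, 0], "sz":[0.0008, 0.0008, 0.0008], "rx":[0, 0, 0], "ry":[0, 0, 0], "rz":[0, 0, 0]}' > path.dat && python3 -m jog path.dat|sed -n '2p;4p'
python3 - <<'E'
from tilt2 import *
s=observe();w=cams.snapshot("wrist");cv2.imwrite("pics/w8.png",w);go(w,s)
E
```

```text
tool_pos: [0.5819, -0.2425, 0.013]
ft_force: [-3.2, -0.3, 6.0]
[[ 0.563  -0.1767  0.0234]
 [ 0.5674 -0.1931  0.0229]
 [ 0.5719 -0.2098  0.023 ]
 [ 0.5763 -0.2263  0.0232]]
dir pad->held end [ 0.26  -0.966 -0.003] pitch -0.002587591539803652 az -74.95839303602258 centre [ 0.5719 -0.2098  0.023 ] spacing [0.017  0.0172 0.0172]
pad [280.1  72.4]
```

The block is flat on the mat (pitch -0.003, top at 0.023–0.024), with its centre at about (0.567, -0.193). Release and retreat straight up along the tool.

Scaled: -0.15 m / 0.6 = -0.25, -0.12 m / 0.6 = -0.2.

```bash
echo '{"sx":[0, 0, 0, 0, 0, 0, 0, 0], "sy":[0, 0, 0, 0, 0, 0, 0, 0], "sz":[0, 0, 0, 0, 0, 0, 0, 0], "rx":[0, 0, 0, 0, 0, 0, 0, 0], "ry":[0, 0, 0, 0, 0, 0, 0, 0], "rz":[0, 0, 0, 0, 0, 0, 0, 0]}' > path.dat && python3 -m jog path.dat 0.092; echo '{"sx":[0, 0, 0, 0, 0, 0, 0, 0], "sy":[0, 0, 0, 0, 0, 0, 0, 0], "sz":[-0.0333, -0.0667, -0.1333, -0.2, -0.25, -0.25, -0.25, -0.25], "rx":[0, 0, 0, 0, 0, 0, 0, 0], "ry":[0, 0, 0, 0, 0, 0, 0, 0], "rz":[0, 0, 0, 0, 0, 0, 0, 0]}' > path.dat && python3 -m jog path.dat
python3 - <<'E'
from tilt2 import *
s=observe();i=cams.snapshot("scene");t=cams.snapshot("top")
cv2.imwrite("pics/s9.png",np.hstack([cv2.resize(i[120:240,220:400],(600,400),interpolation=3)]))
M=model("scene")
for b in blobs(i,*ORANGE,10): print(b[0],b[1],plane(M,b[1],.024))
E
```

```text
t: 12.65
tool_pos: [0.5818, -0.2423, 0.0119]
tool_rot: [-1.711, -2.227, -0.338]
ft_force: [0.0, 0.3, -0.2]
opening: 0.0921
gripper_force: 0.0
t: 13.45
tool_pos: [0.5965, -0.297, 0.1489]
tool_rot: [-1.709, -2.225, -0.337]
ft_force: [-0.5, 0.8, -0.1]
opening: 0.092
gripper_force: 0.0
19 [126.3 141.1] [ 1.18433371 -0.07041938  0.024     ]
46 [251.8 262.2] [0.48486543 0.22700052 0.024     ]
```

View pics/s9.png

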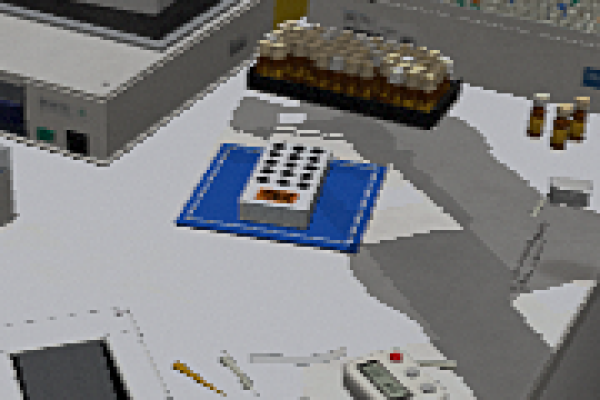

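The picture shows the block lying flat, wells up, at about (283,185) in the middle of the mat, with the gripper clear. Hand in.

```bash
python3 -c "
from station import job
print(job.finish_job())"
```

```text
the job is handed in; nothing more can be done
None
```

I tipped the block to its stop, lifted it out by the raised end and lowered it flat, wells up, about 2 mm from the mat's measured centre, then released it and handed in at about 13.5 s; the arm never went near the timer or tape roll, and no verdict came back.

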